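Free the twine reel from its locking post

TASK

Take the full reel of kitchen twine off its upright locking post and stand it upright on the ironwood board, all of its foot on the board, ready for tying. Two lugs hidden inside the reel hold it down until it is turned to the right bearing: feel for that bearing by turning and lifting lightly, do not wrench it, then slide it straight up off the post and set it down gently. Leave the grater, the spoon rest and the seasoning box where they are.

Things in the scene. Friction and masses are not known exactly. Their poses are not given: they have to be found in the camera images.
- reel_mid (a point): Centre of the loose reel, on its axis, half-way up (50 mm above its underside, 50 mm below its top); z up its axis. A cream, twine-wound upright cylinder 56 mm in diameter, 100 mm tall, 0.26 to 0.49 kg, with a red foot flange 76 mm in diameter and 6 mm thick, and a red top disc with a plain 20 mm bore that the post stands through.
- reel_floor (a point): Centre of the reel's underside. The reel's core is hollow (44 mm) with an 8 mm thick floor cut by one slot, 23 mm wide, right across it along the reel's own x axis. Only where this slot lines up with the hidden lugs can the floor pass them.
- stand: Green round stand, fixed, 112 mm in diameter, 14 mm thick; origin at the centre of its underside. The reel sits on it round a steel post. To be freed, the reel must first be turned by an unknown angle of 0.5 to 2.64 rad anticlockwise seen from above (or pi minus that, clockwise). This angle changes every time, cannot be seen, and follows from no given pose.
- lug_level (a point): Point on the post's axis at the level of the undersides of two opposite lugs hidden inside the reel, 26 mm above the counter. Lugs: 39 mm tip to tip, 10 mm wide, 8 mm high; they and the post do not turn. The seated reel rises 4 mm and is stopped by them unless turned within about 0.3 rad of the right bearing; once raised over 20 mm it is past them and slides freely.
- post_tip (a point): Rounded tip of the plain steel post, 15 mm in diameter, 140 mm above the counter and 26 mm above the top of the seated reel. The reel is off when its underside is above this point.
- board: Thick dark ironwood board, fixed, 260 mm (its x) by 190 mm (its y) by 36 mm high, empty; origin at the centre of its underside.
- seasoning_box: Bystander: white plastic box with three orange flaps, 85 x 210 x 56 mm, loose; origin at the centre of its underside.
- grater: Bystander: flat stainless steel ginger grater, about 185 x 78 x 10 mm, loose, handle to its -x; origin on its underside: it reaches 78 mm towards +x and 108 mm towards -x from the origin.
- spoon_rest: Bystander: blue ceramic spoon rest, a dish 92 mm in diameter and 20 mm high with a tongue reaching 98 mm towards its -x, loose; origin at the centre of the dish's underside.

How it is judged:
On the way, in this order (a step that is already met when the one before it is completed fails the run):
1. the reel, turned free of the lugs, is sliding up the post: raised over 25 mm, still on the post and upright (z of reel_mid in the frame of stand above 0.089 m and horizontal distance between reel_mid and stand below 0.012 m and angle between reel_mid's own z axis and vertical below 0.2 rad), for 0.05 s.
2. the reel is clear above the tip of the post (z of reel_mid in the frame of stand above 0.19 m), for 0.05 s.
At the end, for the whole second after the job is handed in: The reel stands upright (within 0.08 rad) and at rest on the board, its foot wholly on it (centre within 94 mm of the board's centre along its length and 59 mm across), released (x of reel_mid in the frame of board between -0.094 and 0.094 m and y of reel_mid in the frame of board between -0.059 and 0.059 m and z of reel_mid in the frame of board between 0.082 and 0.09 m and angle between reel_mid's own z axis and vertical below 0.08 rad and linear speed of reel below 0.02 m/s); the robot touches nothing.
It fails at once if the reel is wrenched against the stand (over 90 N) (contact force between reel and stand above 90 N).
It fails at once if the reel is banged down on the board (over 90 N) (contact force between reel and board above 90 N).
It fails at once if the reel is tipped by more than 0.5 rad (angle between reel_mid's own z axis and vertical above 0.5 rad).
It fails at once if a bystander is shifted by more than 25 mm (distance of any of seasoning_box, grater, spoon_rest from where it was at the start of the episode above 0.025 m).
It also fails if it takes over 61 s, if anything falls off the work surface, if the arm or the gripper's body presses on something with over 40 N, if the wrist force passes 120 N, or if a joint passes its speed limit or range.

ROBOT

A 7-joint arm with a two-finger parallel gripper is mounted at the origin on the work surface. World frame = base frame: x ahead of the robot, y to its left, z up, the work surface at z = 0. Lengths are in m, angles in rad, forces in N, time in s.
With the tool pointing down it reaches from about 0.35 to 0.9 m from the base axis. Payload 19.9 kg.
Tool frame: the origin (TCP) lies where the fingers leave the gripper's body, on its centre line; the fingertips stand manip.tip_reach ahead of it and the grasp point (between the pads) lies 78 mm ahead of it (manip.tip_reach is the distance from the TCP to the fingertips, in m); z points along the fingers, y is the line along which they close (so a half turn about z gives the same grasp; the last joint's range is limited). The gripper opens to 94 mm and grips with 3 to 60 N. Pads are 16 mm wide; open, the fingers measure 119 mm over their backs; the gripper's body (75 mm by 177 mm) begins 78 mm behind the grasp point.
Start: joints at [1.282, 0.417, -0.01, 1.614, 0.005, 1.111, -0.053], TCP at [0.153, -0.606, 0.303] pointing down, gripper open.
Joint ranges: [-2.81, 2.81], [-0.39, 2.02], [-1.27, 1.25], [0.06, 2.57], [-1.19, 4.33], [0.19, 2], [-2.82, 2.82]. Speed limits (rad/s): [1.89, 1.89, 2.39, 2.39, 3.01, 3.01, 3.01].

INTERFACE

Orientations are given as a rotation vector (axis times angle).
In Python, from cell import manip gives the robot as it stands. Calls block until the motion is done:
- manip.move_ptp(position, orientation): joint-space move of the TCP to a pose.
- manip.move_linear(position, orientation=None, velocity=0.15, max_force=None): straight line of the TCP; orientation=None keeps the orientation; velocity is the mean speed in m/s. With max_force (N) it stops when the force on the tool has changed by that much, and returns True; else False.
- manip.movej(angles): joint-space move.
- manip.command_gripper(opening, grip_force=None): finger opening in m; grip_force is the grip in N (None keeps the last); returns when the fingers have stopped.
- manip.dwell(seconds).
- manip.inverse_kinematics(position, orientation): joint angles nearest the present ones, or None.
- manip.sense(): the state.
- manip.snapshot(name): name is "scene" or "top" or "wrist"; returns a dict with "color" (420x560x3 uint8, blue, green, red), "mtx" (3x3 intrinsics, pixels), "k1" (the pictures are not rectified: a ray, as slopes to the right and down, at radius r is drawn at 1 + k1 r^2 times it, then the intrinsics apply), "position" and "orientation" of the camera in the world. Camera axes: x right, y down, z forward; pixel columns grow to the right and rows downward; lengths in m; the calibration is good to about 2 mm. A picture is of the moment at which its call begins. There is no depth.
A pose or a line that the arm cannot do raises manip.IKError and nothing moves.
- manip.hand_in(): hands the job in; it is judged then, once.
The state is a dict: "time_s": time; "qpos": joint angles; "joint_velocities": joint speeds; "tau": joint torques, N m; "tool_pos": TCP position; "tool_rot": TCP orientation; "ft_force": force on the tool from outside, world axes, zero at the start; "torque": the same for the moment, N m; "width": finger opening in m; "gripper_force": force on a finger pad.
Only numpy, scipy, OpenCV 4.12 (cv2) and the standard library are available. Lean on these libraries where they do the work, as an engineer would, in place of code of your own. Each camera call takes 0.05 s, during which the arm holds its last target. There are 200 camera calls.

## Working session

There is one attempt and no reset: what is moved stays moved. The work goes in short steps, each a Python script; the robot and the scene stay as the last script left them, time stands still between calls to the robot, and variables do not carry over. Pictures are saved under pics/ and viewed, at most 10 in all, crops included, and the job is handed in when it is done.

```bash
ls; mkdir -p pics
python3 - <<'E'
from cell import manip
import cv2,numpy as np
for n in("scene","top"):
    s=manip.snapshot(n); cv2.imwrite(f"pics/{n}0.png",s["color"]); np.savez(f"{n}0.npz",**s)
    print(n,s["mtx"],s["k1"],s["position"],s["orientation"])
print(manip.sense(),manip.tip_reach)
E
```

```text
pics
scene [[398.20285844   0.         276.28548672]
 [  0.         398.20285844 211.57648157]
 [  0.           0.           1.        ]] -0.0399140069043123 [ 1.55946642 -0.16979461  0.75797514] [-1.75666835 -1.46387498  0.78117582]
top [[474.33628141   0.         278.10535246]
 [  0.         474.33628141 218.85858054]
 [  0.           0.           1.        ]] -0.13676815161712866 [ 0.43139115 -0.01929554  1.34538254] [-2.11318901  2.1600187  -0.11815388]
{'time_s': 0.1, 'qpos': array([ 1.2824937 ,  0.41786926, -0.01028558,  1.61407468,  0.00470154,
        1.11069351, -0.05300123]), 'joint_velocities': array([ 4.96390587e-05, -1.47480368e-03, -2.73044320e-04, -1.16646538e-03,
        5.21549243e-04,  4.60918527e-04, -3.64334408e-03]), 'tau': array([ 1.81496231e-03, -8.52574968e+01,  6.40012901e-01, -4.26695788e+01,
       -4.88960452e-02,  1.62356434e-02,  1.22341230e-04]), 'tool_pos': array([ 0.15262572, -0.60585478,  0.30213249]), 'tool_rot': array([-3.11671373e+00, -3.86557105e-01,  3.37739337e-04]), 'ft_force': array([0.05005409, 0.82501042, 0.18152466]), 'torque': array([-0.00030315,  0.0277481 ,  0.03161273]), 'gripper_force': 0.0, 'width': 0.09393489452640713} 0.0972
```

View pics/top0.png

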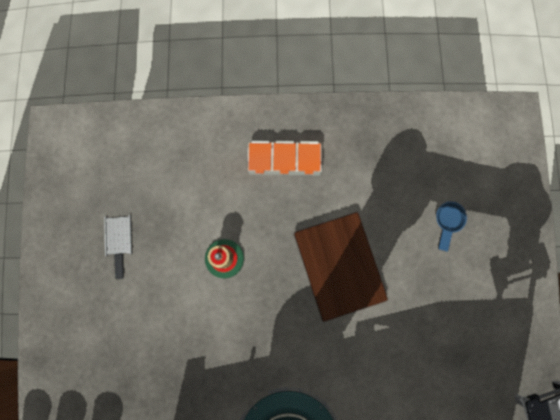

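View pics/scene0.png

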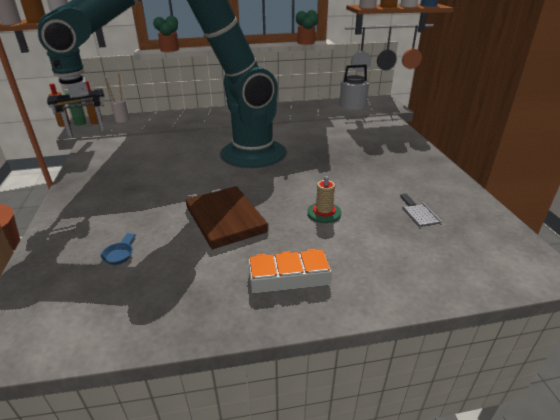

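```bash
cat > h.py <<'E'
import cv2,numpy as np
from scipy.spatial.transform import Rotation as R
def ray(s,px):
    px=np.atleast_2d(np.asarray(px,float)); K=s["mtx"]
    d=(px-[K[0,2],K[1,2]])/[K[0,0],K[1,1]]
    u=cv2.undistortPoints(px.reshape(-1,1,2),K,np.array([float(s["k1"]),0,0,0,0])).reshape(-1,2)
    v=np.c_[u,np.ones(len(u))]@R.from_rotvec(s["orientation"]).as_matrix().T
    return np.asarray(s["position"]),v
def onplane(s,px,z):
    o,v=ray(s,px); return o+v*((z-o[2])/v[:,2])[:,None]
def hsv(s,lo,hi):
    return cv2.inRange(cv2.cvtColor(s["color"],cv2.COLOR_BGR2HSV),lo,hi)
def big(m,win=None):
    if win:
        w=np.zeros_like(m); w[win[1]:win[3],win[0]:win[2]]=255; m=m&w
    c=cv2.findContours(m,cv2.RETR_EXTERNAL,cv2.CHAIN_APPROX_NONE)[0]
    return max(c,key=cv2.contourArea)
E
python3 - <<'E'
from h import *
t=dict(np.load("top0.npz")); s=dict(np.load("scene0.npz"))
c=big(hsv(t,(50,80,20),(95,255,255)),(195,230,255,290)); p=onplane(t,c[:,0,:],.012)[:,:2]
print("stand top",cv2.minEnclosingCircle(p.astype(np.float32)),p.min(0),p.max(0))
c=big(hsv(t,(0,90,15),(16,255,255)),(285,200,400,330)); p=onplane(t,c[:,0,:],.036)[:,:2]
r=cv2.minAreaRect(p.astype(np.float32));print("board top",r,cv2.boxPoints(r))
for n,q in(("box",(285,157)),("grater",(119,240)),("spoon",(451,217)),("topdisc",(219,257))): print(n,onplane(t,q,.114 if n=="topdisc" else .02))
c=big(hsv(s,(50,80,20),(95,255,255)),(300,195,350,225)); p=onplane(s,c[:,0,:],.0)[:,:2]; print("stand scene",p.min(0),p.max(0),len(p))
E
```

```text
stand top ((0.5090108513832092, 0.171554297208786), 0.05430581793189049) [0.4559706  0.11990452] [0.56081095 0.22538698]
board top ((0.4797538220882416, -0.15261396765708923), (0.25724804401397705, 0.1888228952884674), 16.635269165039062) [[ 0.32948524 -0.09897622]
 [ 0.3835411  -0.27989623]
 [ 0.6300224  -0.20625171]
 [ 0.57596654 -0.02533171]]
box [[ 0.79566773 -0.00754055  0.02      ]]
grater [[0.56584886 0.47534427 0.02      ]]
spoon [[ 0.60986034 -0.4764812   0.02      ]]
topdisc [[0.50639855 0.16971358 0.114     ]]
stand scene [0.45423488 0.11878082] [0.56136096 0.22913624] 89
```

```bash
cat >> h.py <<'E'
def down(yaw): return (R.from_euler("z",yaw)*R.from_rotvec([np.pi,0,0])).as_rotvec()
E
python3 - <<'E'
from h import *
from cell import manip
P=[.509,.172,.32]
for a in np.arange(-3,3.2,.5):
    q=manip.inverse_kinematics(P,down(a)); print(round(a,2),None if q is None else np.round(q,2))
q=manip.inverse_kinematics(P,down(0)); manip.movej(q)
s=manip.snapshot("wrist"); np.savez("w1.npz",**s); cv2.imwrite("pics/w1.png",s["color"])
print(manip.sense()["time_s"],manip.sense()["tool_pos"],s["position"])
E
```

```text
-3.0 [ 0.52  0.48 -1.17  1.79  0.47  1.2   0.92]
-2.5 [ 0.47  0.43 -1.08  1.79  0.41  1.17  1.47]
-2.0 [ 0.47  0.43 -1.08  1.79  0.41  1.17  1.97]
-1.5 [ 0.47  0.43 -1.08  1.79  0.41  1.17  2.47]
-1.0 [-1.23  0.41  1.09  1.84 -0.4   1.14 -2.58]
-0.5 [ 0.46  0.43 -1.07  1.79  0.4   1.17 -2.8 ]
0.0 [ 0.39  0.39 -0.96  1.79  0.34  1.15 -2.25]
0.5 [ 0.42  0.4  -1.01  1.79  0.37  1.16 -1.78]
1.0 [ 0.45  0.42 -1.05  1.79  0.39  1.16 -1.3 ]
1.5 [ 0.47  0.43 -1.08  1.79  0.41  1.17 -0.81]
2.0 [ 0.49  0.45 -1.11  1.79  0.43  1.18 -0.33]
2.5 [ 0.51  0.47 -1.16  1.79  0.46  1.19  0.15]
3.0 [ 0.51  0.47 -1.16  1.79  0.46  1.19  0.65]
3.15 [0.50925403 0.1714754  0.31994113] [0.57498409 0.17143428 0.40046767]
```

View pics/w1.png

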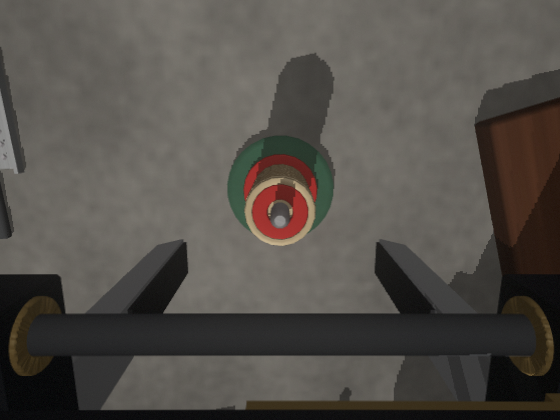

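Run:
```python
from h import *
s=dict(np.load("w1.npz"))
print(onplane(s,(280.5,211),.114), onplane(s,(280,220),.139))
g=hsv(s,(50,70,20),(95,255,255)); c=big(g,(220,125,345,250)); h=cv2.convexHull(c)
p=onplane(s,h[:,0,:],.013)[:,:2]; print(cv2.minEnclosingCircle(p.astype(np.float32)),p.min(0),p.max(0))
r=hsv(s,(0,150,60),(10,255,255))|hsv(s,(170,150,60),(180,255,255))|hsv(s,(15,40,100),(35,160,255))
k=cv2.findContours(r,cv2.RETR_EXTERNAL,cv2.CHAIN_APPROX_NONE)[0]
m=big(hsv(s,(10,30,130),(35,160,255)),(230,165,330,255)); h=cv2.convexHull(m)[:,0,:]; h=h[h[:,1]>212]
p=onplane(s,h,.114)[:,:2]; A=np.c_[2*p,np.ones(len(p))]; x=np.linalg.lstsq(A,(p**2).sum(1),rcond=None)[0]; print("disc",x[:2],np.sqrt(x[2]+x[0]**2+x[1]**2),len(p))
```

```text
[[0.5086812  0.17191834 0.114     ]] [[0.50787349 0.1722324  0.139     ]]
((0.5131703615188599, 0.19563645124435425), 0.04866465926170349) [0.46563702 0.1856813 ] [0.56070374 0.22667081]
disc [0.50777465 0.172587  ] 0.027133943886088276 15
```

Run:
```python
from h import *
from cell import manip
def st(t):
    s=manip.sense(); print(t,round(s["time_s"],2),s["tool_pos"].round(4),s["ft_force"].round(1),s["torque"].round(2),round(s["width"],4),round(s["gripper_force"],1),s["qpos"][6].round(2))
O=down(0)
manip.move_linear([.5083,.172,.19],O,velocity=.15)
print(manip.move_linear([.5083,.172,.168],velocity=.08,max_force=8)); st("down")
manip.command_gripper(.05,grip_force=35); st("grip")
print(manip.move_linear([.5083,.172,.170],velocity=.02,max_force=15)); st("lift2")
q=manip.sense()["qpos"].copy(); q[6]+=.25; manip.movej(q); st("turn.25")
```

```text
False
down 4.59 [0.5081 0.1721 0.1676] [ 0.2  0.1 -0.2] [ 0.06 -0.04  0.02] 0.0939 0.0 -2.41
grip 5.28 [0.5083 0.172  0.1681] [0.9 0.7 0.8] [ 0.05 -0.04 -0.03] 0.0551 34.8 -2.41
False
lift2 5.53 [0.5082 0.1719 0.1699] [ 0.3 -0.8 -4.7] [ 0.04 -0.   -0.01] 0.0546 34.8 -2.41
turn.25 5.89 [0.5081 0.1718 0.1698] [ 0.   0.2 -5. ] [-0.03 -0.02 -0.03] 0.0548 34.8 -2.17
```

Run:
```python
from h import *
from cell import manip
def st(t):
    s=manip.sense(); print(t,round(s["time_s"],2),s["tool_pos"].round(4),s["ft_force"].round(1),s["torque"].round(2),round(s["width"],4),s["qpos"][6].round(2)); return s
q0=manip.inverse_kinematics([.5083,.172,.170],manip.sense()["tool_rot"]); j0=q0[6]-.25
for a in np.arange(.45,2.8,.3):
    q=q0.copy(); q[6]=j0+a; manip.movej(q); s=st(f"turn {a:.2f}")
    if np.hypot(*s["ft_force"][:2])>25: print("side load"); break
    hit=manip.move_linear([.5083,.172,.180],velocity=.025,max_force=12); s=st(f" lift {hit}")
    if not hit and s["tool_pos"][2]>.178: print("FREE"); break
    manip.move_linear([.5083,.172,.170],velocity=.04)
```

```text
turn 0.45 6.21 [0.5083 0.172  0.17  ] [ 0.6  0.3 -5.2] [-0.06  0.01 -0.05] 0.0551 -1.97
 lift True 6.47 [0.5075 0.1715 0.172 ] [-0.4 -1.  -4.4] [ 0.   -0.01 -0.  ] 0.0547 -1.97
turn 0.75 7.12 [0.5083 0.172  0.1699] [-0.1  0.2 -4.1] [ 0.   -0.04  0.  ] 0.0548 -1.67
 lift True 7.38 [0.5075 0.1715 0.1724] [-0.1  0.  -4.7] [-0.08 -0.07  0.01] 0.0545 -1.66
turn 1.05 8.03 [0.5083 0.172  0.17  ] [ 0.9  0.5 -4.9] [-0.03 -0.03 -0.02] 0.0549 -1.37
 lift True 8.31 [0.5076 0.1715 0.1729] [-0.3  0.1 -4.1] [-0.03 -0.06 -0.01] 0.0548 -1.36
turn 1.35 8.96 [0.5083 0.172  0.17  ] [-0.1  0.1 -4.4] [-0.09 -0.05 -0.03] 0.0546 -1.07
 lift True 9.24 [0.5076 0.1715 0.1733] [-0.1 -0.3 -5.8] [-0.06 -0.   -0.04] 0.0546 -1.06
turn 1.65 9.89 [0.5082 0.172  0.1699] [ 0.1 -0.2 -4.2] [-0.1  -0.07  0.01] 0.0547 -0.77
 lift True 10.19 [0.5077 0.1716 0.1742] [ 0.7 -0.6 -5.1] [-0.11 -0.22  0.01] 0.0545 -0.76
turn 1.95 10.84 [0.5082 0.1719 0.1698] [-0.2  0.8 -4.4] [ 0.01 -0.15  0.01] 0.0542 -0.47
 lift False 11.39 [0.5083 0.1719 0.1801] [ 0.5 -0.2 -3.9] [-0.04 -0.13  0.  ] 0.0546 -0.45
FREE
```

Run:
```python
from h import *
from cell import manip
def st(t):
    s=manip.sense(); print(t,round(s["time_s"],2),s["tool_pos"].round(4),s["ft_force"].round(1),s["torque"].round(2),round(s["width"],4),s["qpos"][6].round(2)); return s
h1=manip.move_linear([.5083,.172,.205],velocity=.03,max_force=10); st(h1)
if not h1:
    h2=manip.move_linear([.5083,.172,.335],velocity=.08,max_force=15); st(h2)
s=manip.snapshot("scene"); cv2.imwrite("pics/s2.png",s["color"])
```

```text
False 12.38 [0.5082 0.1719 0.2048] [-0.1 -0.4 -4.8] [ 0.01 -0.07 -0.03] 0.0545 -0.43
False 14.15 [0.5082 0.172  0.3347] [-0.4  0.2 -4.3] [-0.06 -0.15 -0.01] 0.0541 -0.3
```

View pics/s2.png

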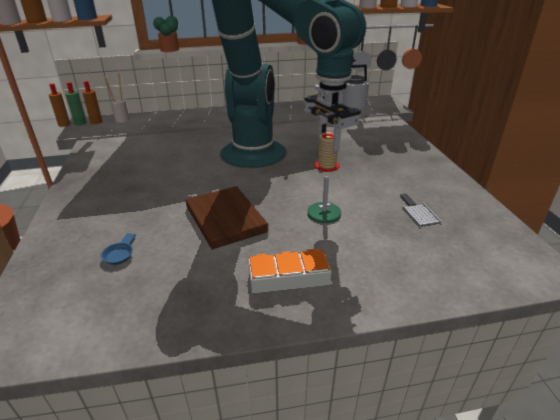

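The reel (about (328,152)) hangs upright in the gripper, clear above the post tip (326,176); the board is empty and the bystanders haven't moved.

Run:
```python
from h import *
from cell import manip
def st(t):
    s=manip.sense(); print(t,round(s["time_s"],2),s["tool_pos"].round(4),s["ft_force"].round(1),s["torque"].round(2),round(s["width"],4),s["qpos"][6].round(2)); return s
B=[.4798,-.1526]
manip.move_linear(B+[.335],velocity=.15); st("over")
manip.move_linear(B+[.205],velocity=.1); st("low")
print(manip.move_linear(B+[.184],velocity=.015,max_force=4)); st("contact")
s=manip.snapshot("scene"); cv2.imwrite("pics/s3.png",s["color"][130:270,160:320].repeat(4,0).repeat(4,1))
```

```text
over 16.52 [ 0.4799 -0.152   0.335 ] [-0.1  1.3 -3.8] [ 0.01 -0.1  -0.03] 0.0544 0.42
low 17.98 [ 0.4801 -0.1527  0.2055] [-0.4  0.2 -3.9] [ 0.01 -0.09  0.04] 0.0546 0.27
True
contact 18.87 [ 0.48   -0.1525  0.1916] [1.5 0.7 1.5] [-0.18 -0.64  0.07] 0.0542 0.25
```

View pics/s3.png

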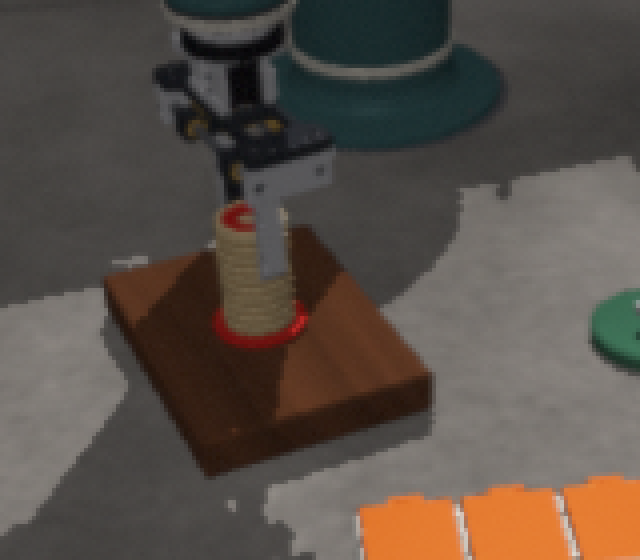

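The reel stands near the middle of the board, with its foot at about (262,325) in this crop. It is in contact and upright, so I'll release it.

Run:
```python
from h import *
from cell import manip
manip.command_gripper(.094); manip.dwell(.3)
p=manip.sense()["tool_pos"]; print(manip.move_linear([p[0],p[1],.34],velocity=.1,max_force=10))
s=manip.snapshot("scene"); cv2.imwrite("pics/s4.png",s["color"])
print(manip.sense()["time_s"],manip.sense()["tool_pos"])
```

```text
False
21.6833 [ 0.47914364 -0.15251047  0.33956914]
```

View pics/s4.png

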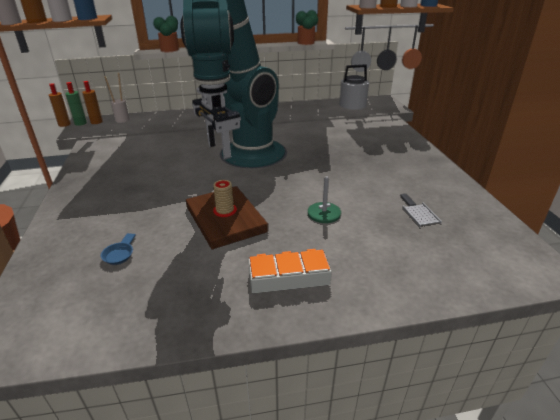

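The reel stands upright on the board at about (225,198), released, with the gripper well above it.

```bash
python3 -c "
from cell import manip
print(manip.hand_in())"
```

```text
the job is handed in; nothing more can be done
None
```

The reel came free after about 1.95 rad of anticlockwise turning. It now stands upright and released near the middle of the board, the bystanders look unmoved in the last picture, and I handed the job in at about 22 s; the call returned no verdict.

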